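Seat the jig cover on its hidden pin and hold it pressed

TASK

Take the loose wooden jig cover by its rib and lay it square on the fixture's sprung bed: it hides the locating pin as it goes on, so slide it lightly along the bed's slot until the hole underneath drops over the pin and the cover lies flat on the bed. Then press the cover down until the bed is fully down on its stop, and finish while still holding it pressed there with the gripper. Leave the tin, the sanding block and the spatula where they are.

Things in the scene. Friction and masses are not known exactly. Their poses are not given: they have to be found in the camera images.
- cover: Loose jig cover, about 0.3 kg: plywood block 150 (x) by 110 (y) by 26 mm thick, rib handle on top. A blind round hole, 15 mm wide, 20 mm deep, opens in the middle of the underside (not seen from above). Origin: centre of the underside, on the hole's axis; z up. The same either way round. Starts flat on the bench, rib up.
- rib (a point): Middle of the cover's rib handle, 48 mm above its underside. The rib is centred on the cover, 70 mm long (along x), 22 mm thick (y) and reaches from 26 to 64 mm above the underside.
- fixture: Fixture, fixed to the bench: dark steel base plate 190 (x) by 150 (y) by 12 mm, an aluminium bed on four springs above it, and a fixed steel pin that stands up through the bed's slot. Origin: centre of the underside, on the bench; z up.
- pin_range (a point): Fixed point on the fixture's axis, 52 mm above the bench: the pin's tip lies at this height and y, anywhere from -12 to +12 mm along x from here, new each time (the pin itself is not listed). Pin 12 mm wide, nose tapered over 7 mm to a 5 mm tip. The cover's underside rides at 52 mm on the tip, drops to 40 mm once on. The round pin lets the cover turn.
- bed_top (a point): Centre of the bed's upper face, 40 mm above the bench when unpressed; moves with the bed, axes as the fixture's. Bed: aluminium plate 160 (x) by 120 (y) by 12 mm, slot 45 by 17 mm through its middle along x. The finished cover lies flat on it, long side along x, off its middle along x by as much as the pin is.
- bed (a joint): How far the bed is pressed down, in m: 0 is up (start), 0.006 is fully down on its stop. Sprung: it starts to move at about 6 N (the cover's weight of about 3 N included) and is fully down at about 13 N; it rises again when let go.
- tin: Bystander: upright closed metal tin, 64 mm wide, 75 mm high; origin at the centre of its underside.
- sanding_block: Bystander: cork sanding block, 50 by 85 by 30 mm high; origin at the centre of its underside.
- spatula: Bystander: spatula about 190 mm long lying on the bench along its x axis.
There are look-alikes about, which are no part of the job. Several things have the shape of the fixture; the one meant has the colours described above.

How it is judged:
On the way, in this order (a step that is already met when the one before it is completed fails the run):
1. the cover is lifted clear of the bench (height (world z) of cover above 0.046 m), for 0.1 s.
2. the cover has dropped over the pin and lies flat and square on the bed (z of cover in the frame of bed_top between -0.003 and 0.003 m and x of cover in the frame of bed_top between -0.017 and 0.017 m and y of cover in the frame of bed_top between -0.005 and 0.005 m and angle between the x axis of cover and the x axis of bed_top, either way round below 0.14 rad and angle between cover's own z axis and vertical below 0.05 rad), for 0.2 s.
At the end, for the whole second after the job is handed in: Cover on the bed over the pin: underside within 3 mm of the bed, level to 0.05 rad, within 17 mm along and 5 mm across of the bed's middle, long sides parallel to 0.14 rad; bed pressed down at least 4.8 of its 6 mm; fingers still on the cover (over 4 N), cover still (all of step 2 and value of joint bed above 0.0048 m and contact force between the fingers and cover above 4 N and linear speed of cover below 0.02 m/s); the arm keeps its last pose, push and grip.
It fails at once if the tin is moved more than 25 mm (distance of tin from where it was at the start of the episode above 0.025 m).
It fails at once if the sanding block is moved more than 25 mm (distance of sanding_block from where it was at the start of the episode above 0.025 m).
It fails at once if the spatula is moved more than 25 mm (distance of spatula from where it was at the start of the episode above 0.025 m).
It also fails if it takes over 56 s, if anything falls off the work surface, if the arm or the gripper's body presses on something with over 40 N, if the wrist force passes 120 N, or if a joint passes its speed limit or range.

ROBOT

A 6-joint arm with a two-finger parallel gripper is mounted at the origin on the work surface. World frame = base frame: x ahead of the robot, y to its left, z up, the work surface at z = 0. Lengths are in m, angles in rad, forces in N, time in s.
With the tool pointing down it reaches from about 0.15 to 0.775 m from the base axis. Payload 6.1 kg.
Tool frame: the origin (TCP) lies at the very end of the fingers, on their centre line; the grasp point (between the pads) lies 19 mm behind it (env.grip_depth is the distance from the TCP to the grasp point, in m); z points along the fingers, y is the line along which they close (so a half turn about z gives the same grasp; the last joint's range is limited). The gripper opens to 85 mm and grips with 20 to 120 N. Pads are 22 mm wide; open, the fingers measure 114 mm over their backs; the gripper's body (76 mm by 85 mm) begins 54 mm behind the grasp point. The pads swing forward as they close: fully open they stand 13 mm farther back than shut.
Start: joints at [1.217, 0.126, -0.04, 1.405, 0, 1.571], TCP at [0.182, 0.492, 0.231] pointing down, gripper open.
Joint ranges: [-2.72, 2.72], [-0.95, 1.95], [-1.27, 1.35], [-1.78, 2.02], [-1.46, 1.47], [-3.14, 3.14]. Speed limits (rad/s): [2.39, 2.39, 3.01, 3.14, 3.14, 3.14].

INTERFACE

Orientations are given as a rotation vector (axis times angle).
In Python, from rig import env, vision, ticket, monitor gives the robot as it stands. Calls block until the motion is done:
- env.goto(position, orientation): joint-space move of the TCP to a pose.
- env.line_to(position, orientation=None, velocity=0.15): straight line of the TCP; orientation=None keeps the orientation; velocity is the mean speed in m/s.
- env.move_joints(angles): joint-space move.
- env.gripper_to(opening): finger opening in m; the grip force is fixed at half the most; returns when the fingers have stopped.
- env.wait(seconds).
- env.inverse_kinematics(position, orientation): joint angles nearest the present ones, or None.
- vision.camera(name): name is "scene" or "top"; returns (picture, depth): 420x560x3 uint8, red, green, blue; 420x560 float32, m along the optical axis (not along the pixel's ray), 0 where there is no reading.
- vision.calibration(name): a dict with "intrinsics" (3x3 intrinsics, pixels), "camera_from_world" (4x4, takes a point from world to camera coordinates). Camera axes: x right, y down, z forward; pixel columns grow to the right and rows downward; lengths in m; the calibration is good to about 2 mm. A picture is of the moment at which its call begins. calibration takes no time and is no camera call.
A pose or a line that the arm cannot do raises env.IKError and nothing moves.
- ticket.hand_in(): hands the job in; it is judged then, once.
Readings, each from a call of its own:
- monitor.current_time_s(): time.
- monitor.current_qpos(): joint angles.
- monitor.current_joint_vel(): joint speeds.
- monitor.current_joint_torque(): joint torques, N m.
- monitor.current_ee_pos(): TCP position.
- monitor.current_tool_rot(): TCP orientation.
- monitor.current_wrist_force(): force on the tool from outside, world axes, zero at the start.
- monitor.current_ft_torque(): the same for the moment, N m.
- monitor.current_finger_gap(): finger opening in m.
- monitor.current_grasp_force(): force on a finger pad.
Only numpy, scipy, OpenCV 4.12 (cv2) and the standard library are available. Lean on these libraries where they do the work, as an engineer would, in place of code of your own. Each camera call takes 0.05 s, during which the arm holds its last target. There are 200 camera calls.

## Working session

There is one attempt and no reset: what is moved stays moved. The work goes in short steps, each a Python script; the robot and the scene stay as the last script left them, time stands still between calls to the robot, and variables do not carry over. Pictures are saved under pics/ and viewed, at most 10 in all, crops included, and the job is handed in when it is done.

```bash
ls; mkdir -p pics; python3 - <<'E'
from rig import env, vision, ticket, monitor
import cv2,numpy as np
for n in("top","scene"):
    p,d=vision.camera(n); cv2.imwrite(f"pics/{n}0.png",p[:,:,::-1]); np.savez(f"{n}0.npz",p=p,d=d)
    c=vision.calibration(n); print(n,c["intrinsics"],c["camera_from_world"])
print(monitor.current_time_s(),monitor.current_tool_rot(),monitor.current_wrist_force())
E
```

```text
pics
top [[390.58682319   0.         283.57212346]
 [  0.         390.58682319 212.55267899]
 [  0.           0.           1.        ]] [[-0.00469319 -0.99998737  0.00179742 -0.00584087]
 [-0.99690059  0.00453753 -0.07854056  0.52238386]
 [ 0.07853141 -0.00216045 -0.9969093   0.96946397]
 [ 0.          0.          0.          1.        ]]
scene [[404.18259066   0.         275.42228597]
 [  0.         404.18259066 211.66806302]
 [  0.           0.           1.        ]] [[ 0.84792534  0.53011185 -0.0020093  -0.44489891]
 [ 0.33018367 -0.53109363 -0.78033217 -0.1324209 ]
 [-0.41473046  0.66099999 -0.62536202  1.44083014]
 [ 0.          0.          0.          1.        ]]
0.1 [-5.52845653e-01 -3.09232868e+00  2.22270470e-03] [-0.25705483 -0.42169991  0.33528805]
```

View pics/top0.png

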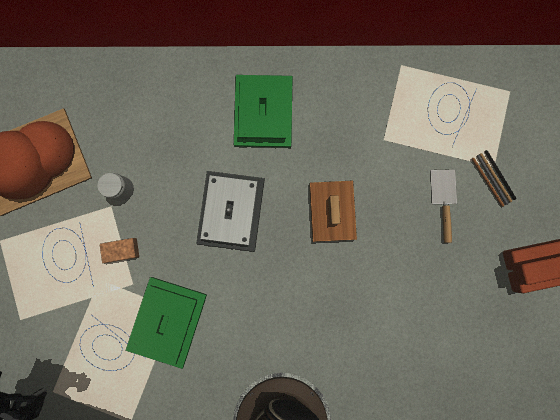

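View pics/scene0.png

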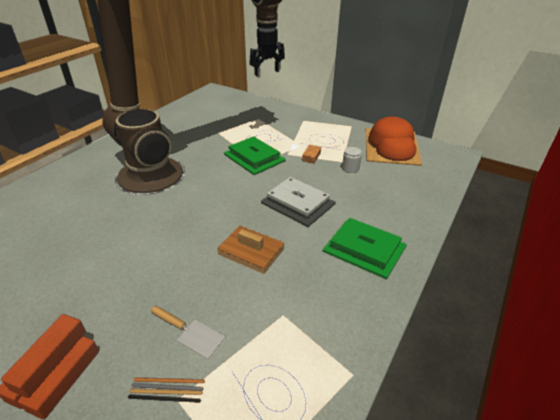

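The top view shows the aluminium fixture at about (231,210) with a slot and pin near (229,209), and the cover at (332,211) with its rib at (334,209). The tin (112,187), block (118,250) and spatula (445,205) are well clear. Both green fixtures are look-alikes.

```bash
cat > h.py <<'E'
from rig import env, vision, ticket, monitor
import cv2,numpy as np
from scipy.spatial.transform import Rotation as R
def ray(n,uv,z):
    c=vision.calibration(n);K=c["intrinsics"];T=c["camera_from_world"]
    uv=np.atleast_2d(uv).astype(float)
    d=np.c_[uv,np.ones(len(uv))]@np.linalg.inv(K).T@T[:3,:3]
    o=-T[:3,:3].T@T[:3,3]
    return o+d*((z-o[2])/d[:,2])[:,None]
def cloud(n,d):
    c=vision.calibration(n);K=c["intrinsics"];T=c["camera_from_world"]
    v,u=np.mgrid[:d.shape[0],:d.shape[1]]
    P=np.stack([(u-K[0,2])/K[0,0]*d,(v-K[1,2])/K[1,1]*d,d],-1)
    return (P-T[:3,3])@T[:3,:3]
def rect(mask,n,z):
    """largest blob -> centre, size, long-axis yaw in the plane z"""
    cs,_=cv2.findContours(mask.astype(np.uint8),cv2.RETR_EXTERNAL,cv2.CHAIN_APPROX_NONE)
    c=max(cs,key=cv2.contourArea)[:,0]
    w=ray(n,c,z)[:,:2]
    (x,y),(a,b),t=cv2.minAreaRect((w*1000).astype(np.float32))
    if a<b:a,b,t=b,a,t+90
    return np.array([x,y])/1000,(a,b),np.deg2rad((t+90)%180-90)
E
python3 - <<'E'
from h import *
f=np.load("top0.npz");p,d=f["p"],f["d"];P=cloud("top",d);z=P[...,2]
box=lambda a,b,c,e:(np.add.outer(np.arange(420)*0,np.arange(560)).clip(a,b)==np.arange(560)[None])&((np.arange(420)>=c)&(np.arange(420)<=e))[:,None]
hsv=cv2.cvtColor(p,cv2.COLOR_RGB2HSV)
B=box(190,275,160,260);C=box(295,370,170,255)
white=B&(hsv[...,2]>125)&(hsv[...,1]<50)
print("bed",rect(cv2.morphologyEx(white.astype(np.uint8),cv2.MORPH_OPEN,np.ones((3,3))),"top",.04),np.median(z[white]))
plate=B&(z>.006)
print("base",rect(plate,"top",.012), "z>.03",rect(B&(z>.03),"top",.04))
cov=C&(hsv[...,1]>90)
print("cover col",rect(cov,"top",.026),"cover z",rect(C&(z>.015),"top",.026),np.median(z[cov]))
rib=C&(z>.045); print("rib",rect(rib,"top",.064),np.median(z[rib]))
for n,(x0,x1,y0,y1) in {"top":(190,275,160,260)}.items():
    cv2.imwrite("pics/bed.png",cv2.resize(p[y0:y1,x0:x1,::-1],None,fx=6,fy=6,interpolation=cv2.INTER_CUBIC))
E
```

```text
bed (array([0.52920264, 0.12853282]), (159.5439453125, 119.82315826416016), np.float64(-0.133866721670032)) 0.03960870205201415
base (array([0.53063446, 0.12918646]), (192.4814910888672, 152.25140380859375), np.float64(-0.13205643791905064)) z>.03 (array([0.52917902, 0.12822272]), (159.94830322265625, 120.82543182373047), np.float64(-0.13288135206670268))
cover col (array([ 0.52662354, -0.13210266]), (149.73104858398438, 110.80557250976562), np.float64(0.04843130299423189)) cover z (array([ 0.52774341, -0.13172726]), (151.85264587402344, 110.84738159179688), np.float64(0.04329842617775404)) 0.026399524859023173
rib (array([ 0.52616528, -0.13105128]), (70.47109985351562, 23.81241226196289), np.float64(0.04468341974740656)) 0.06344426401297248
```

View pics/bed.png

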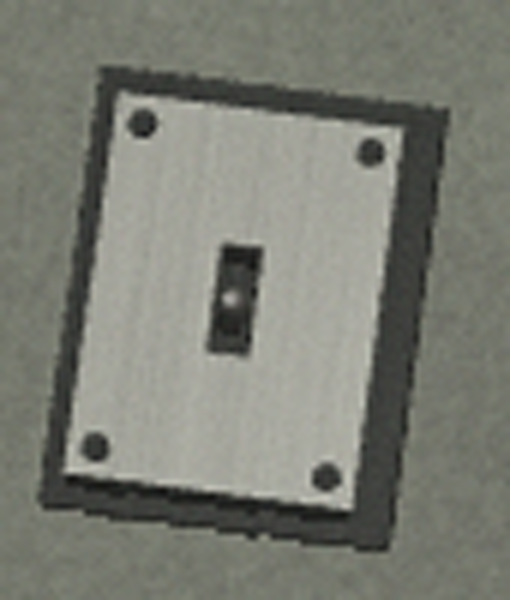

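The pin tip shows as a bright spot in the slot at crop (232,297), which is image pixel (228.3,209.1). All measured sizes match the ones given, so I'll grasp now.

```bash
cat >> h.py <<'E'
def down(yaw): return (R.from_euler("z",yaw)*R.from_euler("x",np.pi)).as_rotvec()
def st(s=""): print(s,"t%.1f"%monitor.current_time_s(),"tcp",np.round(monitor.current_ee_pos(),4),"F",np.round(monitor.current_wrist_force(),1),"gap %.4f"%monitor.current_finger_gap(),"grip %.0f"%monitor.current_grasp_force(),flush=True)
BED=np.array([.5292,.1284]);YB=-.133
E
python3 - <<'E'
from h import *
pin=ray("top",[228.25,209.1],.052)[0,:2]; L=R.from_euler("z",-YB).as_matrix()[:2,:2]@(pin-BED); print("pin",pin,"in bed",L)
best=None
for k in(0,np.pi,-np.pi):
    qs=[env.inverse_kinematics([*xy,z],down(y+k)) for xy,z,y in(((.5265,-.1316),.15,.045),((.5265,-.1316),.031,.045),(pin,.075,YB),(pin,.03,YB))]
    print(k,[None if q is None else np.round(q,2) for q in qs])
k=0 if all(env.inverse_kinematics([*xy,z],down(y)) is not None for xy,z,y in(((.5265,-.1316),.031,.045),(pin,.03,YB))) else np.pi
g=down(.045+k)
env.gripper_to(.085)
env.goto([.5265,-.1316,.14],g); st()
env.line_to([.5265,-.1316,.031],g,.1); st("down")
env.gripper_to(.0); st("grip"); print("k",k)
E
```

```text
pin [0.52899459 0.12758751] in bed [-9.58487776e-05 -8.32556213e-04]
0 [array([-0.24,  0.17, -0.16,  1.24,  0.  ,  2.85]), array([-0.24,  0.23, -0.36,  0.98,  0.  ,  2.85]), array([ 0.24,  0.21, -0.29,  1.07,  0.  , -2.77]), array([ 0.24,  0.24, -0.35,  0.98,  0.  , -2.77])]
3.141592653589793 [array([-0.24,  0.17, -0.16,  1.24,  0.  , -0.29]), array([-0.24,  0.23, -0.36,  0.98,  0.  , -0.29]), array([ 0.24,  0.21, -0.29,  1.07,  0.  ,  0.37]), array([ 0.24,  0.24, -0.35,  0.98,  0.  ,  0.37])]
-3.141592653589793 [array([-0.24,  0.17, -0.16,  1.24,  0.  , -0.29]), array([-0.24,  0.23, -0.36,  0.98,  0.  , -0.29]), array([ 0.24,  0.21, -0.29,  1.07,  0.  ,  0.37]), array([ 0.24,  0.24, -0.35,  0.98,  0.  ,  0.37])]
 t2.9 tcp [ 0.5267 -0.1309  0.1401] F [-0.3  0.3 -0.7] gap 0.0849 grip 0
down t4.1 tcp [ 0.527  -0.1317  0.0317] F [-0.   0.5 -0.3] gap 0.0851 grip 0
grip t4.7 tcp [ 0.5267 -0.1318  0.0313] F [ 0.6 -0.   2.2] gap 0.0211 grip 60
k 0
```

The rib is gripped (gap 21 mm). Next I'll lift, carry the cover over the pin and lower it in small guarded steps.

```bash
python3 - <<'E'
from h import *
o=.0313
p=monitor.current_ee_pos()
env.line_to([p[0],p[1],.17],None,.12); st("lift")
X=np.array([.529,.1279]); g=down(YB+np.pi)
env.goto([*X,.17],g); st("over")
env.line_to([*X,o+.060],g,.1); st("60"); F0=monitor.current_wrist_force()[2]
for h in np.arange(.056,.0385,-.002):
    env.line_to([*X,o+h],g,.03); env.wait(.1); st("h%.3f"%h)
    if abs(monitor.current_wrist_force()[2]-F0)>3: break
p,d=vision.camera("scene"); cv2.imwrite("pics/s1.png",cv2.resize(p[130:250,210:370,::-1],None,fx=4,fy=4))
E
```

```text
lift t6.0 tcp [ 0.5262 -0.1317  0.169 ] F [-0.9 -0.7 -3.9] gap 0.0212 grip 59
over t8.1 tcp [0.529  0.1277 0.1699] F [-0.3  0.3 -4. ] gap 0.0211 grip 59
60 t9.1 tcp [0.5295 0.128  0.0919] F [-0.   0.  -3.3] gap 0.0213 grip 59
h0.056 t9.4 tcp [0.5291 0.1279 0.0875] F [-1.3  0.2 -3.1] gap 0.0214 grip 59
h0.054 t9.8 tcp [0.529  0.1279 0.0853] F [-0.3 -0.1 -4. ] gap 0.0216 grip 59
h0.052 t10.2 tcp [0.529  0.1279 0.0833] F [ 0.2  0.4 -3.2] gap 0.0214 grip 59
h0.050 t10.5 tcp [0.529  0.1279 0.0812] F [ 1.3 -0.1 -3.7] gap 0.0210 grip 59
h0.048 t10.8 tcp [0.529  0.1279 0.0793] F [-0.3  0.1 -3.5] gap 0.0213 grip 59
h0.046 t11.2 tcp [0.529  0.1279 0.0773] F [-0.4 -0.  -3.2] gap 0.0212 grip 59
h0.044 t11.6 tcp [0.529  0.1279 0.0753] F [ 0.2  0.  -2.9] gap 0.0214 grip 59
h0.042 t11.9 tcp [0.5289 0.1279 0.0733] F [ 0.7 -0.5 -3.1] gap 0.0211 grip 59
h0.040 t12.2 tcp [0.529  0.1279 0.0713] F [-0.1  0.2 -2.9] gap 0.0213 grip 59
```

View pics/s1.png

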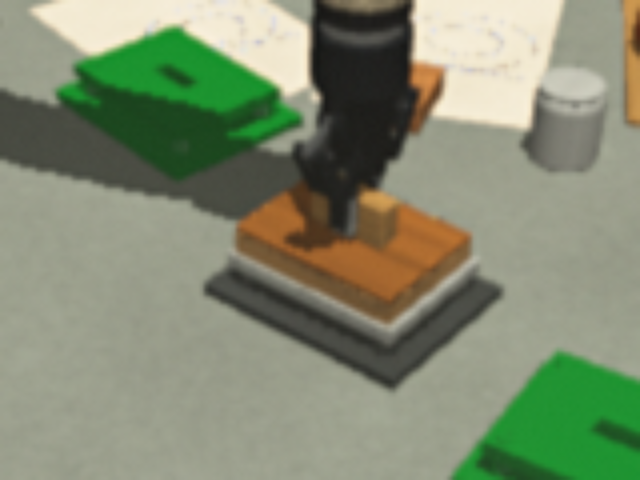

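The crop shows the cover square on the bed with the rib at (375,215). It went past the 52 mm tip height with no contact, so it is over the pin. I'll settle it, then press while watching the force.

```bash
python3 - <<'E'
from h import *
o=.0313; X=np.array([.529,.1279]); g=down(YB+np.pi)
env.line_to([*X,o+.0393],g,.02); env.wait(.5); st("settle")
for h in np.arange(.038,.0305,-.001):
    env.line_to([*X,o+h],g,.02); env.wait(.2); st("h%.3f"%h)
    if monitor.current_wrist_force()[2]>22: break
E
```

```text
settle t13.1 tcp [0.5291 0.1279 0.0707] F [-1.6 -0.4  3.4] gap 0.0211 grip 60
h0.038 t13.5 tcp [0.5291 0.1279 0.0694] F [-2.7 -0.5  4.5] gap 0.0210 grip 60
h0.037 t13.9 tcp [0.5291 0.1279 0.0685] F [-1.6 -0.1  6.5] gap 0.0213 grip 60
h0.036 t14.4 tcp [0.5291 0.1279 0.0677] F [-3.3 -0.7  7.2] gap 0.0211 grip 60
h0.035 t14.8 tcp [0.5291 0.1279 0.0668] F [-3.4 -1.4  8.2] gap 0.0214 grip 60
h0.034 t15.3 tcp [0.5291 0.1279 0.0659] F [-3.3 -1.   8.5] gap 0.0215 grip 60
h0.033 t15.8 tcp [0.5291 0.1279 0.0653] F [-4.1 -1.1 10.9] gap 0.0213 grip 61
h0.032 t16.2 tcp [0.5291 0.1279 0.0652] F [-7.8 -1.4 16.9] gap 0.0212 grip 62
h0.031 t16.6 tcp [0.5292 0.1279 0.0652] F [-10.2  -2.6  24.8] gap 0.0216 grip 63
```

The bed is on its stop: the TCP stalled at 0.0652 and the force climbed to 25 N. I'll check the pose from above before handing in.

```bash
python3 - <<'E'
from h import *
p,d=vision.camera("top");cv2.imwrite("pics/t2.png",cv2.resize(p[150:270,180:290,::-1],None,fx=5,fy=5))
s,ds=vision.camera("scene");S=cloud("scene",ds)[130:250,210:370]
for n,P in(("top",cloud("top",d)),("scene",cloud("scene",ds))):
    hsv=cv2.cvtColor(p if n=="top" else s,cv2.COLOR_RGB2HSV)
    xy=P[...,:2]-BED; ok=(np.abs(xy).max(-1)<.1)&(d>0 if n=="top" else ds>0)&(hsv[...,1]>90)&(np.abs(P[...,2]-.06)<.006)
    Q=P[ok]; A=np.c_[Q[:,:2]-BED,np.ones(len(Q))]; c=np.linalg.lstsq(A,Q[:,2],rcond=None)[0]
    print(n,"tilt",c[:2],"top z",c[2],len(Q))
    m=cv2.morphologyEx(ok.astype(np.uint8),cv2.MORPH_CLOSE,np.ones((25,25))); r=rect(m,n,.06)
    print(r,R.from_euler("z",-YB).as_matrix()[:2,:2]@(r[0]-BED))
st()
E
```

```text
top tilt [0.00106582 0.00571138] top z 0.060218861321973245 980
(array([0.52516162, 0.10562537]), (149.50901794433594, 67.18527221679688), np.float64(-0.12208076910783182)) [-0.00098261 -0.02310902]
scene tilt [-0.00220842  0.00973399] top z 0.060454876288417496 772
(array([0.52954718, 0.12324381]), (155.1773223876953, 117.75989532470703), np.float64(-0.1165646967000052)) [ 0.00102787 -0.00506461]
 t16.8 tcp [0.5292 0.1279 0.0652] F [-9.5 -1.6 23.8] gap 0.0212 grip 63
```

View pics/t2.png

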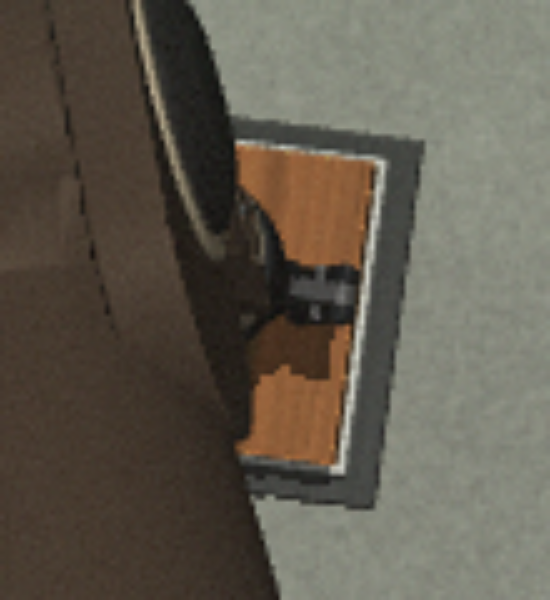

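The top view shows the cover level, square and inside the bed's white rim, with the right edge at about (360,310). Its upper face is at 60 mm, which matches a fully pressed bed, so I'm handing in.

```bash
python3 -c "
from h import *
print(ticket.hand_in()); st()"
```

```text
the job is handed in; nothing more can be done
None
the job is handed in; nothing more can be done
```

The job is handed in: the cover is over the pin, flat and square on the bed, and still held pressed on the stop at about 24 N; no verdict came back, and the tin, sanding block and spatula were not touched.

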